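# Push a used battery through the rocker flap of a recycling caddy

### The arm

A 7-joint arm with a two-finger parallel gripper is mounted at the origin on a cart in front of the work surface, level with it; the furniture and walls round the work are solid. World frame = base frame: x ahead of the robot, y to its left, z up, the work surface at z = 0. Lengths are in m, angles in rad, forces in N, time in s.
With the tool pointing down it reaches from about 0.425 to 0.925 m from the base axis. Payload 6.8 kg.
Tool frame: the origin (TCP) lies at the very end of the fingers, on their centre line; the grasp point (between the pads) lies 19 mm behind it; z points along the fingers, y is the line along which they close (so a half turn about z gives the same grasp; the last joint's range is limited). The gripper opens to 85 mm and grips with 20 to 120 N. Pads are 22 mm wide; open, the fingers measure 114 mm over their backs; the gripper's body (76 mm by 85 mm) begins 54 mm behind the grasp point. The pads swing forward as they close: fully open they stand 13 mm farther back than shut.
Start: joints at [-1.311, 0.477, 0.022, 1.555, -0.011, 1.109, -0.083], TCP at [0.243, 0.63, 0.231] pointing down, gripper open.
Joint ranges: [-2.96, 2.96], [-0.34, 2.1], [-1.41, 1.46], [0.24, 2.44], [-1.37, 4.51], [0.17, 1.92], [-2.96, 2.96]. Speed limits (rad/s): [2.39, 2.39, 3.14, 3.14, 3.14, 3.14, 3.14].

### API

Orientations are given as a rotation vector (axis times angle).
In Python, from bench import r gives the robot as it stands.
- The arm moves only by the shell command python3 -m jog 'ROWS' [FORCE]. ROWS is JSON, a list of rows, each an object of numbers: "fingers": the finger opening in m, from 0 to 0.0854; "x", "y", "z": the shift along the tool's x, y, z in m; "rx", "ry", "rz": the turn, a rotation vector about the tool's x, y, z in degrees. In form: [{"fingers": .., "x": .., "y": .., "z": .., "rx": .., "ry": .., "rz": ..}, ...]. A call has 1 to 8 rows; each row shifts and turns the commanded pose from where the row before left it, along the tool's axes as they then stand; what a row does not reach is not made up. A row lasts 1/8 s, in which the tool goes at most 62.5 mm and 10.7 degrees, less where a joint would pass 70% of its speed; a pose out of reach is approached as far as the arm can. A call is refused whole if a number of a shift passes 0.0625 or a number of a turn 10.7, either way. A call with a gripper value outside its range is refused whole. The fingers move at their own pace and stop on an object; FORCE is the grip in N (left out, the last holds). Time passes only in rows, so rows that do not move let the fingers close. It gives the time, the measured TCP pose, the force, the opening and the grip force at its end, in the units of the state.
- r.get_obs(): the state, without advancing time (a new reading comes with each control period).
- r.grab_frame(name): name is "scene" or "top" or "wrist"; returns (picture, depth): 400x640x3 uint8, red, green, blue; 400x640 float32, m along the optical axis (not along the pixel's ray), 0 where there is no reading.
- r.get_calibration(name): a dict with "mtx" (3x3 intrinsics, pixels), "extrinsics" (4x4, takes a point from camera to world coordinates). Camera axes: x right, y down, z forward; pixel columns grow to the right and rows downward; lengths in m; the calibration is good to about 2 mm. A picture is of the moment at which its call begins: read the wrist's pose just before it. get_calibration takes no time and is no camera call; for the wrist camera it gives the pose at the moment of the call.
- r.hand_in(): hands the job in; it is judged then, once.
Trained networks look in the newest picture that a camera, given by its name, has taken for a name from the list of things; names that differ only in an ending like _2 or _b are one class to them, and where a whole thing is asked for, a point or a joint stands for the part that bears it (a point fixed in the world has none). Each returns a list of dicts, best first, with "score" (0 to 1); they miss things now and then, are a little off and sometimes report something else, mostly with a low value. They report only what shows in the picture. A call takes as long as a camera call. They do not tell look-alikes from the thing itself.
- r.search_frame(target, camera): "xyz" ([x, y, z] in m, in world coordinates, good to about 4 mm: the middle of the surface that is visible of it).
- r.landmark_of(target, camera): "xyz" ([x, y, z] in m, in world coordinates, good to about 4 mm: a listed point, or the origin of a listed thing).
The state is a dict: "clock": time; "joints": joint angles; "qvel": joint speeds; "tau": joint torques, N m; "tcp_pos": TCP position; "orientation": TCP orientation; "contact_force": force on the tool from outside, world axes, zero at the start; "moment": the same for the moment, N m; "grip_width": finger opening in m; "gripper_force": force on a finger pad.
Only numpy, scipy, OpenCV 4.12 (cv2) and the standard library are available. Lean on these libraries where they do the work, as an engineer would, in place of code of your own. Each camera call takes 0.05 s, during which the arm holds its last target. There are 200 camera calls.

### The job

A used battery lies in the trough on top of the green battery caddy, in front of the spring-closed black flap. With one finger press the yellow bar down to swing the flap open and keep it open, and with the other finger push the battery along the trough until it drops into the caddy; then let go so that the flap closes behind it. Nothing is to be gripped or lifted; leave the remote control, the other battery and the two shakers where they are.

Things in the scene. Friction and masses are not known exactly. Their poses are not given: they have to be found in the camera images.
- caddy: Green box fixed to the worktop. Origin on its underside; z up, x along the trough from its front end towards the flap, y to the left. It spans x -130 to 100, y -65 to 80 mm. Its deck (y -65 to 12) is 85 mm high; the part left of the deck (y 12 to 80) is 55 mm high.
- trough (a point): Point on the deck in the trough, a straight lane along caddy x at y -35, x -122 to -4 mm, between two white rails 4 mm high and 23 mm apart. This point is at caddy x -100, z 85 mm.
- sill (a point): Middle of the front edge of the hole, where the trough ends: caddy x 0, y -35, z 85 mm. The hole spans x 0 to 95, y -60 to -10 mm, is 81 mm deep and lies under the black flap.
- flap (a joint): Black flap and yellow bar, one rigid rocker on a steel rod along caddy x between them. 0 = shut, most 0.8 rad. Pressing the bar down swings the flap's right side up; a spring shuts it. The bar takes 2 N to start, 5 N at 0.6 rad. Shut, its lip bars the trough, and pushing the battery on it opens nothing; from 0.45 rad the battery passes under.
- flap_hinge (a point): Middle of the rocker's hinge rod, at caddy x 0, y 5, z 95 mm. The flap covers caddy x 15 to 96, y -61 to 7; shut, its top is 25 mm above the deck; at 0.57 rad its free edge is about 60 mm above the deck.
- press_bar (a point): Point on top of the yellow bar, round, 16 mm thick, parallel to the trough and 80 mm left of it (caddy y 45), caddy x -126 to 96 mm; this point is at x -60. Its top is 29 mm above the deck when shut, 5 mm at 0.57 rad (a finger there clears the rails). It goes down nearly straight, and a finger can slide along it while holding it down.
- used_battery_mid (a point): Centre of the used battery, black with a yellow end, a cylinder 50 mm long and 15 to 17 mm thick, lying along the trough on the deck, its centre 40 to 58 mm before the sill.
- spare_battery_mid (a point): Centre of a second, like battery lying on the worktop at the right; to be left alone.
- remote: Black remote control, 192 x 48 x 19 mm, origin at the centre of its underside; at the right of the worktop, to be left alone.
- salt_shaker: White shaker, 41 x 41 x 85 mm, origin at the centre of its underside; at the left, to be left alone.
- pepper_shaker: Black shaker, 41 x 41 x 85 mm, origin at the centre of its underside; at the left, to be left alone.
- used_battery: The same used battery, origin on its underside as it first lies, y along its length.
Mind the look-alikes: they are no part of the job. Leave any red or white look-alike of the used_battery alone.

How it is judged:
On the way, in this order (a step that is already met when the one before it is completed fails the run):
1. a finger holds the flap open while the battery still lies in the trough (value of joint flap above 0.42 rad and contact force between the fingers and flap above 0.3 N and x of used_battery_mid in the frame of caddy below -0.005 m and z of used_battery_mid in the frame of caddy above 0.085 m), for 0.2 s.
2. the battery drops through the hole while a finger still holds the flap open (value of joint flap above 0.35 rad and contact force between the fingers and flap above 0.3 N and x of used_battery_mid in the frame of caddy above 0 m and z of used_battery_mid in the frame of caddy below 0.075 m), for 0.02 s.
At the end, for the whole second after the job is handed in: The battery rests inside the caddy, its centre at least 25 mm below the deck, and the flap has closed (within 0.06 rad) (x of used_battery_mid in the frame of caddy between 0 and 0.097 m and y of used_battery_mid in the frame of caddy between -0.062 and -0.008 m and z of used_battery_mid in the frame of caddy between 0 and 0.06 m and value of joint flap below 0.06 rad and linear speed of used_battery below 0.05 m/s); the robot touches nothing.
It fails at once if the used battery is lifted more than 25 mm off the deck (z of used_battery_mid in the frame of caddy above 0.118 m).
It fails at once if the spare battery is moved more than 20 mm (distance of spare_battery_mid from where it was at the start of the episode above 0.02 m).
It fails at once if the remote control is moved more than 20 mm (distance of remote from where it was at the start of the episode above 0.02 m).
It fails at once if the salt shaker is moved more than 20 mm (distance of salt_shaker from where it was at the start of the episode above 0.02 m).
It fails at once if the pepper shaker is moved more than 20 mm (distance of pepper_shaker from where it was at the start of the episode above 0.02 m).
It also fails if it takes over 48 s, if anything falls off the work surface, if the arm or the gripper's body presses on something with over 40 N, if the wrist force passes 120 N, or if a joint passes its speed limit or range.

## Working session

There is one attempt and no reset: what is moved stays moved. The work goes in short steps, Python scripts to look and compute and a shell command to move; the robot and the scene stay as the last step left them, time stands still between calls to the robot, and variables do not carry over. Pictures are saved under pics/ and viewed, at most 10 in all, crops included, and the job is handed in when it is done.

```bash
ls; mkdir -p pics; cat > h.py <<'E'
from bench import r
import numpy as np, cv2
from scipy.spatial.transform import Rotation as R
def save(cam,n):
    im,d=r.grab_frame(cam); cv2.imwrite(f'pics/{n}.png',im[:,:,::-1]); return im,d
def proj(cam,p):
    c=r.get_calibration(cam); T=np.linalg.inv(np.array(c['extrinsics'])); q=T[:3,:3]@np.array(p)+T[:3,3]; u=np.array(c['mtx'])@q; return (u[:2]/u[2]).round(0)
E
python3 - <<'E'
from h import *
o=r.get_obs(); print(o['tcp_pos'],o['orientation'],o['clock'])
for cam in ['scene','top']:
    save(cam,cam+'1')
    for t in ['caddy','trough','sill','flap_hinge','press_bar','used_battery_mid','spare_battery_mid','remote','salt_shaker','pepper_shaker']:
        for k in r.landmark_of(t,cam)[:3]: print(cam,t,np.round(k['xyz'],4),round(k['score'],2),proj(cam,k['xyz']))
a=cv2.imread('pics/scene1.png');b=cv2.imread('pics/top1.png')
cv2.imwrite('pics/both.png',cv2.resize(np.vstack([a,b]),(480,600)))
E
```

```text
pics
[0.24249398 0.62929595 0.23030952] [-5.74368205e-01 -3.08844012e+00  2.94402829e-03] 0.0
scene caddy [ 0.6084 -0.0816 -0.0009] 0.58 [340. 237.]
scene trough [ 0.5037 -0.1005  0.0833] 0.73 [309. 229.]
scene sill [ 0.5987 -0.1135  0.0819] 0.81 [346. 215.]
scene flap_hinge [ 0.6139 -0.0749  0.0945] 0.96 [340. 200.]
scene flap_hinge [ 5.044e-01 -3.083e-01  4.000e-04] 0.48 [379. 313.]
scene press_bar [ 0.5577 -0.0268  0.1129] 0.78 [306. 194.]
scene used_battery_mid [ 0.5442 -0.1088  0.0925] 0.67 [326. 220.]
scene used_battery_mid [ 0.5763 -0.2208  0.0087] 0.63 [373. 270.]
scene used_battery_mid [ 0.4832 -0.2061  0.007 ] 0.58 [335. 288.]
scene spare_battery_mid [ 0.6691 -0.3169  0.0079] 0.5 [438. 274.]
scene remote [ 0.5019 -0.3086 -0.0016] 0.73 [378. 315.]
scene remote [ 0.6106 -0.0751  0.0938] 0.69 [339. 201.]
scene salt_shaker [0.6744 0.2885 0.0007] 0.97 [270. 166.]
top caddy [ 0.6147 -0.0839 -0.0044] 0.61 [350. 193.]
top caddy [ 0.6087 -0.0784  0.0934] 0.32 [350. 191.]
top trough [ 0.6108 -0.0834 -0.0037] 0.62 [350. 194.]
top sill [ 0.6016 -0.1151  0.0877] 0.83 [364. 194.]
top flap_hinge [ 0.6058 -0.0747  0.097 ] 0.71 [348. 192.]
top press_bar [ 0.5564 -0.028   0.1137] 0.67 [330. 212.]
top used_battery_mid [ 0.4826 -0.208   0.011 ] 0.53 [399. 240.]
top used_battery_mid [ 0.5482 -0.1115  0.0908] 0.44 [364. 215.]
top used_battery_mid [ 0.5808 -0.2193  0.0091] 0.44 [401. 203.]
top spare_battery_mid [ 0.6687 -0.3185  0.01  ] 0.68 [437. 170.]
top remote [ 0.5034 -0.3053 -0.0011] 0.85 [434. 231.]
top remote [ 0.5482 -0.1109  0.093 ] 0.39 [364. 215.]
top salt_shaker [ 0.6772  0.2886 -0.002 ] 0.59 [213. 174.]
top salt_shaker [ 0.6    -0.1161  0.0846] 0.34 [365. 195.]
top pepper_shaker [ 0.5785  0.3169 -0.0035] 0.57 [203. 210.]
top pepper_shaker [ 0.6028 -0.1142  0.0899] 0.53 [364. 193.]
```

View pics/both.png

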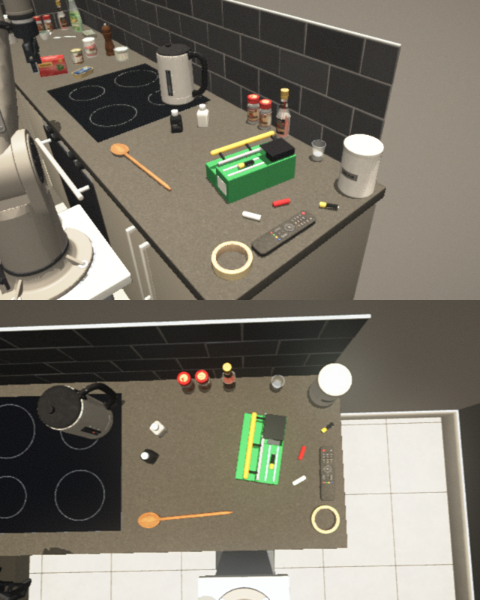

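```bash
python3 - <<'E'
import cv2,numpy as np
a=cv2.imread('pics/scene1.png')[160:340,240:480];b=cv2.imread('pics/top1.png')[140:290,280:480]
cv2.imwrite('pics/crop.png',np.hstack([cv2.resize(a,(400,300)),cv2.resize(b,(400,300))]))
E
```

```text
(no output)
```

View pics/crop.png

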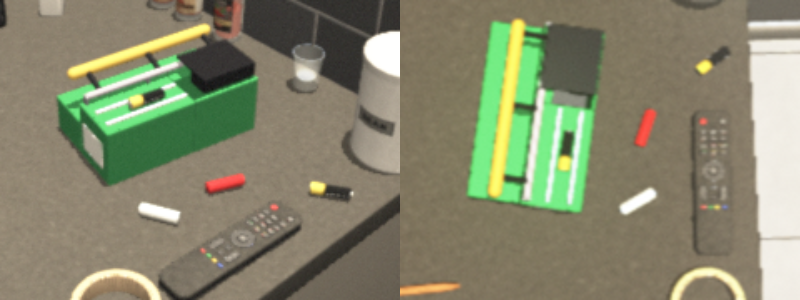

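The battery to use is the black and yellow one in the trough, at top (364,215) and scene (326,220). The red one at scene (373,270) and the white one at (335,288) are look-alikes. The spare, also black and yellow, lies on the worktop at (438,274). The crop confirms that only the first lies between the white rails.

```bash
cat >> h.py <<'E'
def delta(p,yaw,n=None):
    """tool-frame shift to world p, and rotation vector (deg, tool frame) to: z down, tool y along +-caddy y"""
    o=r.get_obs(); A=R.from_rotvec(o['orientation'])
    out=[]
    for s in (1,-1):
        y=s*np.array([-np.sin(yaw),np.cos(yaw),0]); z=np.array([0,0,-1.]); x=np.cross(y,z)
        B=R.from_matrix(np.c_[x,y,z]); out.append((A.inv()*B).as_rotvec(degrees=True).round(2))
    print('t',round(o['clock'],2),'tcp',o['tcp_pos'].round(4) if hasattr(o['tcp_pos'],'round') else o['tcp_pos'],'F',np.round(o['contact_force'],1),'w',round(o['grip_width'],4))
    print('shift mm',(A.inv().apply(np.array(p)-o['tcp_pos'])*1000).round(1),'turns',out)
    print('axes x',A.as_matrix()[:,0].round(3),'y',A.as_matrix()[:,1].round(3))
E
python3 - <<'E'
from h import *
delta([0.47,-0.06,0.26],np.radians(-9)); print(r.get_obs()['joints'])
E
```

```text
t 1.1 tcp [0.2427 0.6299 0.2313] F [ 1.1 -0.1  0.2] w 0.0857
shift mm [-460.2 -562.   -28.7] turns [array([ -0.  ,   0.  , -12.08]), array([  0.  ,   0.  , 167.92])]
axes x [-0.933  0.36  -0.   ] y [ 0.36   0.933 -0.   ]
[-1.31108962  0.47700771  0.02241073  1.5554265  -0.01147138  1.10929917
 -0.08311741]
```

```bash
python3 -m jog '[{"x":-0.03,"y":-0.05,"z":-0.004},{"x":-0.03,"y":-0.05,"z":-0.004},{"x":-0.036,"y":-0.05,"z":-0.004},{"x":-0.036,"y":-0.05,"z":-0.004},{"x":-0.036,"y":-0.05,"z":-0.004},{"x":-0.036,"y":-0.05,"z":-0.004},{"x":-0.04,"y":-0.05,"z":-0.004},{"x":-0.04,"y":-0.05}]'; python3 -m jog '[{"x":-0.045,"y":-0.045},{"x":-0.045,"y":-0.045},{"x":-0.045,"y":-0.04},{"x":-0.045,"y":-0.03},{"rz":-6},{"rz":-6},{}]'
python3 - <<'E'
from h import *
delta([0.47,-0.06,0.26],np.radians(-9)); print(r.get_obs()['joints'])
im,d=save('wrist','w1')
for t in ['caddy','trough','sill','flap_hinge','press_bar','used_battery_mid']:
    for k in r.landmark_of(t,'wrist')[:2]: print(t,np.round(k['xyz'],4),round(k['score'],2),proj('wrist',k['xyz']))
np.savez('w1.npz',d=d,im=im,**r.get_calibration('wrist'))
E
```

```text
t 1.1 tcp [0.2427 0.6299 0.2313] F [ 1.1 -0.1  0.2] w 0.0857
shift mm [-460.2 -562.   -28.7] turns [array([ -0.  ,   0.  , -12.08]), array([  0.  ,   0.  , 167.92])]
axes x [-0.933  0.36  -0.   ] y [ 0.36   0.933 -0.   ]
[-1.31108962  0.47700771  0.02241073  1.5554265  -0.01147138  1.10929917
 -0.08311741]validation failed for argument at $[0]...
validation failed for argument at $[0]...
```

View pics/w1.png

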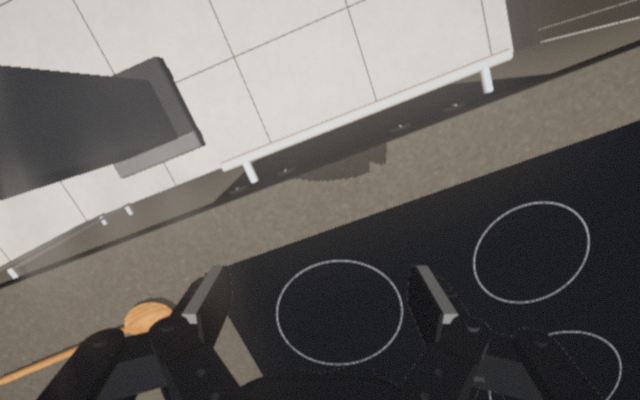

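The arm has not moved: the picture still shows the start pose, and the rows were refused. I'll give every key in each row.

```bash
python3 -m jog '[{"fingers":0.085,"x":-0.03,"y":-0.05,"z":-0.004,"rx":0,"ry":0,"rz":0},{"fingers":0.085,"x":-0.03,"y":-0.05,"z":-0.004,"rx":0,"ry":0,"rz":0},{"fingers":0.085,"x":-0.036,"y":-0.05,"z":-0.004,"rx":0,"ry":0,"rz":0},{"fingers":0.085,"x":-0.036,"y":-0.05,"z":-0.004,"rx":0,"ry":0,"rz":0},{"fingers":0.085,"x":-0.036,"y":-0.05,"z":-0.004,"rx":0,"ry":0,"rz":0},{"fingers":0.085,"x":-0.036,"y":-0.05,"z":-0.004,"rx":0,"ry":0,"rz":0},{"fingers":0.085,"x":-0.04,"y":-0.05,"z":-0.004,"rx":0,"ry":0,"rz":0},{"fingers":0.085,"x":-0.04,"y":-0.05,"z":0,"rx":0,"ry":0,"rz":0}]' && python3 -m jog '[{"fingers":0.085,"x":-0.045,"y":-0.045,"z":0,"rx":0,"ry":0,"rz":0},{"fingers":0.085,"x":-0.045,"y":-0.045,"z":0,"rx":0,"ry":0,"rz":0},{"fingers":0.085,"x":-0.045,"y":-0.04,"z":0,"rx":0,"ry":0,"rz":0},{"fingers":0.085,"x":-0.045,"y":-0.03,"z":0,"rx":0,"ry":0,"rz":0},{"fingers":0.085,"x":0,"y":0,"z":0,"rx":0,"ry":0,"rz":-6},{"fingers":0.085,"x":0,"y":0,"z":0,"rx":0,"ry":0,"rz":-6},{"fingers":0.085,"x":0,"y":0,"z":0,"rx":0,"ry":0,"rz":0}]'
python3 - <<'E'
from h import *
delta([0.47,-0.06,0.26],np.radians(-9)); print(r.get_obs()['joints'])
im,d=save('wrist','w2')
for t in ['caddy','trough','sill','flap_hinge','press_bar','used_battery_mid']:
    for k in r.landmark_of(t,'wrist')[:2]: print(t,np.round(k['xyz'],4),round(k['score'],2),proj('wrist',k['xyz']))
E
```

```text
clock: 2.45
tcp_pos: [0.3635, 0.1558, 0.2599]
orientation: [0.574, 3.087, 0.003]
contact_force: [1.7, 1.1, 0.7]
grip_width: 0.0851
gripper_force: 0.0
clock: 3.32
tcp_pos: [0.4724, -0.0545, 0.2593]
orientation: [0.25, 3.131, 0.0]
contact_force: [0.0, -0.3, 0.5]
grip_width: 0.085
gripper_force: 0.0
t 3.33 tcp [ 0.4724 -0.0545  0.2593] F [ 0.  -0.3  0.5] w 0.085
shift mm [ 1.5 -5.8 -0.7] turns [array([ 0.01,  0.01, -0.14]), array([ 1.0000e-02, -1.0000e-02,  1.7986e+02])]
axes x [-0.987  0.159 -0.   ] y [0.159 0.987 0.   ]
[-0.54059659  0.11284311  0.57630922  2.01259536 -0.07154625  1.0352518
  1.48056215]
caddy [ 0.6078 -0.0824 -0.0017] 0.74 [316. 257.]
trough [ 0.5052 -0.0999  0.0801] 0.93 [284. 214.]
sill [ 0.6062 -0.1156  0.0834] 0.63 [287. 294.]
sill [ 0.507  -0.0996  0.077 ] 0.63 [285. 215.]
flap_hinge [ 0.611  -0.0789  0.0951] 0.64 [318. 299.]
press_bar [ 0.5571 -0.025   0.1155] 0.63 [361. 262.]
used_battery_mid [ 0.4805 -0.2086  0.0111] 0.93 [205. 190.]
used_battery_mid [ 0.5502 -0.1098  0.097 ] 0.58 [282. 259.]
```

```bash
cat > m.py <<'E'
from h import *
def cloud(cam,im,d):
    c=r.get_calibration(cam); K=np.array(c['mtx']);T=np.array(c['extrinsics'])
    v,u=np.mgrid[:400,:640]; P=np.stack([(u-K[0,2])/K[0,0]*d,(v-K[1,2])/K[1,1]*d,d],-1)
    return P@T[:3,:3].T+T[:3,3]
for cam in ['wrist','top','scene']:
    im,d=r.grab_frame(cam); P=cloud(cam,im,d)
    hsv=cv2.cvtColor(im,cv2.COLOR_RGB2HSV)
    ok=(d>0)&(np.abs(P[...,0]-.58)<.2)&(np.abs(P[...,1]+.08)<.13)
    ye=cv2.inRange(hsv,(20,120,120),(34,255,255))>0
    m=ok&ye&(P[...,2]>.10)&(P[...,2]<.125)
    q=P[m]; c=np.median(q,0); s=np.linalg.svd(q[:,:2]-q[:,:2].mean(0),full_matrices=False)[2][0]; s=s*np.sign(s[0])
    a=(q[:,:2]-q[:,:2].mean(0))@s
    e=[q[:,:2].mean(0)+s*t for t in (a.min(),a.max())]
    print(cam,'bar n',m.sum(),'yaw',np.degrees(np.arctan2(s[1],s[0])).round(2),'mid',q.mean(0).round(4),'ends',np.round(e,4),'ztop',np.percentile(q[:,2],95).round(4))
    m=ok&ye&(P[...,2]>.08)&(P[...,2]<.104)&(P[...,1]<-.08)
    if m.sum(): print('  yellow end',P[m].mean(0).round(4),m.sum(), 'x',P[m][:,0].min().round(4),P[m][:,0].max().round(4))
    bl=(hsv[...,2]<60)&(hsv[...,1]<120); f=ok&(P[...,2]>.104)&(P[...,2]<.12)&bl
    if f.sum(): print('  flap top', P[f].mean(0).round(4),f.sum(),P[f].min(0).round(3),P[f].max(0).round(3))
    g=cv2.inRange(hsv,(45,80,40),(80,255,255))>0
    f=ok&g&(P[...,2]>.075)&(P[...,2]<.095); print('  deck z',np.median(P[f][:,2]).round(4),f.sum())
    if f.sum():
        b=cv2.minAreaRect((P[f][:,:2]*1000).astype(np.float32)); print('  deck rect',b)
E
python3 m.py; python3 -c "
import cv2; a=cv2.imread('pics/w2.png')[100:400,120:520]; cv2.imwrite('pics/w2c.png',cv2.resize(a,None,fx=2,fy=2))"
```

```text
wrist bar n 2212 yaw -9.31 mid [ 0.5888 -0.0351  0.1134] ends [[ 0.4927 -0.0194]
 [ 0.7023 -0.0537]] ztop 0.1156
  yellow end [ 0.5327 -0.1029  0.0997] 29 x 0.5257 0.5397
  flap top [ 0.6799 -0.1219  0.1109] 732 [ 0.616 -0.157  0.104] [ 0.703 -0.062  0.113]
  deck z 0.086 4790
  deck rect ((584.0836181640625, -105.07345581054688), (76.60443115234375, 217.0482940673828), 80.33639526367188)
top bar n 448 yaw -5.82 mid [ 0.6217 -0.041   0.1117] ends [[ 0.5358 -0.0322]
 [ 0.7101 -0.05  ]] ztop 0.1157
  yellow end [ 0.535  -0.1049  0.0991] 33 x 0.5287 0.5434
  flap top [ 0.6897 -0.0801  0.1065] 3 [ 0.687 -0.088  0.106] [ 0.693 -0.066  0.108]
  deck z 0.0842 629
  deck rect ((613.5864868164062, -108.46076202392578), (78.58563232421875, 177.01760864257812), 80.33146667480469)
scene bar n 352 yaw -9.35 mid [ 0.5937 -0.042   0.1089] ends [[ 0.493  -0.0254]
 [ 0.7075 -0.0608]] ztop 0.1141
  yellow end [ 0.5326 -0.1117  0.0963] 28 x 0.5235 0.5412
  flap top [ 0.6525 -0.1251  0.1103] 562 [ 0.512 -0.16   0.104] [ 0.701 -0.036  0.115]
  deck z 0.0854 1426
  deck rect ((590.2367553710938, -109.33058166503906), (81.39928436279297, 232.8651885986328), 79.20430755615234)
```

View pics/w2c.png

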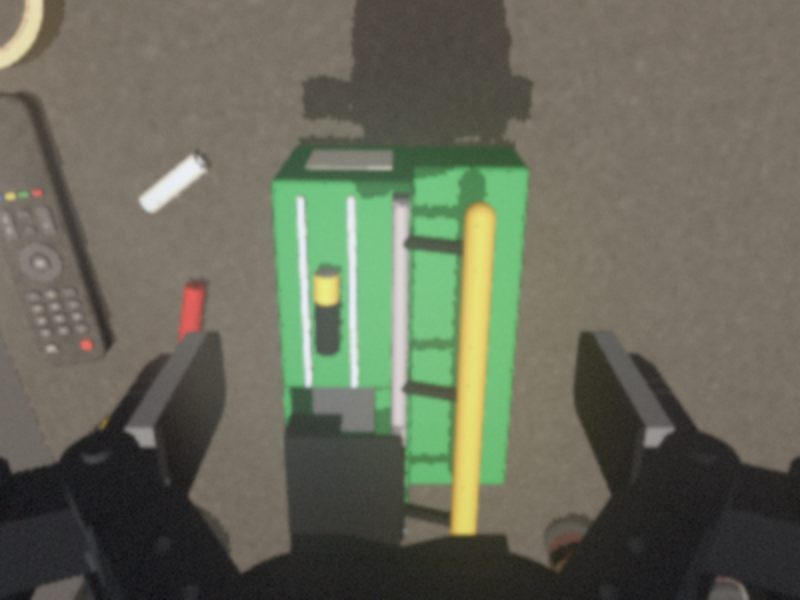

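The view shows the caddy with its trough at the left of the frame. The battery is at crop (327,310), with its yellow end to the rear. The bar runs from (480,210) to (463,530). The fitted caddy origin is about (0.609, -0.0815) with yaw -9.4°.

```bash
cat >> h.py <<'E'
YAW=np.radians(-9.4); O=np.array([.609,-.0815,0]); RC=R.from_euler('z',YAW)
def W(x,y,z): return O+RC.apply(np.array([x,y,z])/1000)
def L(p): return (RC.inv().apply(np.array(p)-O)*1000).round(1)
E
python3 - <<'E'
from h import *
delta(W(-104,5,160),YAW)
E
```

```text
t 3.83 tcp [ 0.4724 -0.0543  0.2592] F [-0.8  0.1  0.9] w 0.085
shift mm [-35.2   0.3  99.2] turns [array([0.  , 0.  , 0.32]), array([-0.0000e+00,  1.0000e-02, -1.7968e+02])]
axes x [-0.987  0.158 -0.   ] y [0.158 0.987 0.   ]
```

```bash
python3 -m jog '[{"fingers":0.0655,"x":-0.018,"y":0,"z":0.03,"rx":0,"ry":0,"rz":0.3},{"fingers":0.0655,"x":-0.017,"y":0,"z":0.03,"rx":0,"ry":0,"rz":0},{"fingers":0.0655,"x":0,"y":0,"z":0.03,"rx":0,"ry":0,"rz":0},{"fingers":0.0655,"x":0,"y":0,"z":0.009,"rx":0,"ry":0,"rz":0},{"fingers":0.0655,"x":0,"y":0,"z":0,"rx":0,"ry":0,"rz":0},{"fingers":0.0655,"x":0,"y":0,"z":0,"rx":0,"ry":0,"rz":0}]'
python3 - <<'E'
from h import *
delta(W(-104,5,125),YAW); print(L(r.get_obs()['tcp_pos']))
save('wrist','w3');save('scene','s3')
a=cv2.imread('pics/w3.png');b=cv2.imread('pics/s3.png')[130:280,220:460]
cv2.imwrite('pics/c3.png',np.hstack([cv2.resize(a[120:],(400,300)) if 0 else cv2.resize(a,(400,250)),cv2.resize(b,(400,250))]))
E
```

```text
clock: 4.58
tcp_pos: [0.5077, -0.06, 0.1613]
orientation: [0.257, 3.129, 0.001]
contact_force: [-0.4, 0.1, 0.6]
grip_width: 0.0652
gripper_force: 0.0
t 4.58 tcp [ 0.5077 -0.06    0.1613] F [-0.4  0.1  0.6] w 0.0652
shift mm [ 0.6  0.3 36.3] turns [array([0.04, 0.11, 0.02]), array([-1.7000e-01,  6.0000e-02, -1.7998e+02])]
axes x [-0.987  0.163 -0.002] y [0.163 0.987 0.001]
[-103.5    4.6  161.3]
```

View pics/c3.png

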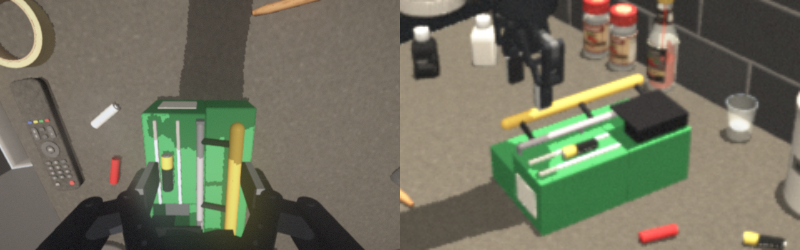

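The scene half shows the gripper just above the front part of the bar, around (545,100), square to it. I'll descend and watch the force.

```bash
python3 -m jog '[{"fingers":0.0655,"x":0,"y":0,"z":0.02,"rx":0,"ry":0,"rz":0},{"fingers":0.0655,"x":0,"y":0,"z":0.02,"rx":0,"ry":0,"rz":0},{"fingers":0.0655,"x":0,"y":0,"z":0.01,"rx":0,"ry":0,"rz":0},{"fingers":0.0655,"x":0,"y":0,"z":0,"rx":0,"ry":0,"rz":0},{"fingers":0.0655,"x":0,"y":0,"z":0,"rx":0,"ry":0,"rz":0}]'
cat > b.py <<'E'
from m import cloud
E
python3 - <<'E'
from h import *
save('scene','s4'); im,d=save('wrist','w4')
delta(W(-104,5,95),YAW); print(L(r.get_obs()['tcp_pos']))
b=cv2.imread('pics/s4.png')[130:280,220:460]
cv2.imwrite('pics/c4.png',np.hstack([cv2.resize(cv2.imread('pics/w4.png'),(400,250)),cv2.resize(b,(400,250))]))
E
```

```text
clock: 5.3
tcp_pos: [0.5076, -0.0601, 0.1109]
orientation: [0.257, 3.13, 0.0]
contact_force: [-0.7, 0.3, -0.5]
grip_width: 0.0655
gripper_force: 0.0
t 5.4 tcp [ 0.5075 -0.06    0.1109] F [-0.6 -0.9  0.5] w 0.0656
shift mm [ 0.4  0.4 15.9] turns [array([0.02, 0.07, 0.02]), array([-1.1000e-01,  4.0000e-02, -1.7998e+02])]
axes x [-0.987  0.163 -0.001] y [0.163 0.987 0.   ]
[-103.6    4.6  110.9]
```

View pics/c4.png

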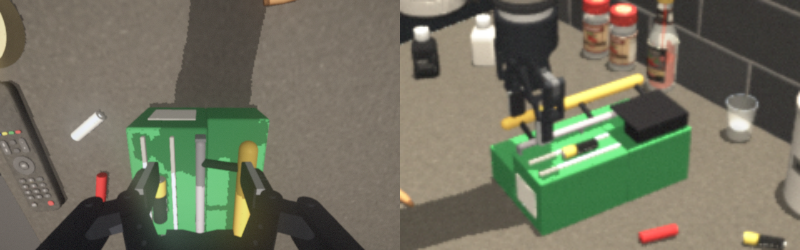

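The right finger is over the bar and the left one over the trough lane. There is no contact force yet, so I'll keep pressing.

```bash
python3 -m jog '[{"fingers":0.0655,"x":0,"y":0,"z":0.005,"rx":0,"ry":0,"rz":0},{"fingers":0.0655,"x":0,"y":0,"z":0.005,"rx":0,"ry":0,"rz":0},{"fingers":0.0655,"x":0,"y":0,"z":0,"rx":0,"ry":0,"rz":0}]'
python3 -m jog '[{"fingers":0.0655,"x":0,"y":0,"z":0.005,"rx":0,"ry":0,"rz":0},{"fingers":0.0655,"x":0,"y":0,"z":0.003,"rx":0,"ry":0,"rz":0},{"fingers":0.0655,"x":0,"y":0,"z":0,"rx":0,"ry":0,"rz":0},{"fingers":0.0655,"x":0,"y":0,"z":0,"rx":0,"ry":0,"rz":0}]'
cat > bar.py <<'E'
from h import *
im,d=r.grab_frame('scene')
c=r.get_calibration('scene'); K=np.array(c['mtx']);T=np.array(c['extrinsics'])
v,u=np.mgrid[:400,:640]; P=np.stack([(u-K[0,2])/K[0,0]*d,(v-K[1,2])/K[1,1]*d,d],-1)@T[:3,:3].T+T[:3,3]
hsv=cv2.cvtColor(im,cv2.COLOR_RGB2HSV); ye=(cv2.inRange(hsv,(20,120,100),(34,255,255))>0)&(d>0)
Q=RC.inv().apply(P[ye]-O)*1000
for n,a in (('bar',Q[(abs(Q[:,1]-42)<18)&(Q[:,0]>-20)&(Q[:,0]<80)]),('yellow end',Q[(abs(Q[:,1]+35)<15)&(Q[:,2]>20)])):
    if len(a): print(n,len(a),'z95',np.percentile(a[:,2],95).round(1),'mean',a.mean(0).round(1))
print('tcp',L(r.get_obs()['tcp_pos']),'F',np.round(r.get_obs()['contact_force'],1),'M',np.round(r.get_obs()['moment'],2),'t',r.get_obs()['clock'])
for k in r.landmark_of('used_battery_mid','scene')[:4]: print(L(k['xyz']),round(k['score'],2))
E
python3 bar.py
```

```text
clock: 5.78
tcp_pos: [0.5072, -0.0599, 0.1]
orientation: [0.257, 3.131, 0.0]
contact_force: [1.0, 1.4, 2.4]
grip_width: 0.0657
gripper_force: 1.2
clock: 6.28
tcp_pos: [0.5071, -0.0601, 0.0923]
orientation: [0.257, 3.131, -0.0]
contact_force: [-0.1, 1.0, 3.3]
grip_width: 0.0655
gripper_force: 1.4
bar 131 z95 98.7 mean [33.2 37.8 94. ]
yellow end 35 z95 159.7 mean [-79.8 -40.3 109.8]
tcp [-104.1    4.5   92.3] F [0.6 1.1 2.6] M [ 0.28 -0.24 -0.06] t 6.325
[-101.6 -143.5    5.6] 0.65
[  -9.2 -142.6    4.6] 0.52
```

The bar has dropped about 15 mm, so the fingertip sits about 6 mm above the TCP. Another 8 mm brings the tip 5 mm above the deck.

```bash
python3 -m jog '[{"fingers":0.0655,"x":0,"y":0,"z":0.004,"rx":0,"ry":0,"rz":0},{"fingers":0.0655,"x":0,"y":0,"z":0.0035,"rx":0,"ry":0,"rz":0},{"fingers":0.0655,"x":0,"y":0,"z":0,"rx":0,"ry":0,"rz":0},{"fingers":0.0655,"x":0,"y":0,"z":0,"rx":0,"ry":0,"rz":0},{"fingers":0.0655,"x":0,"y":0,"z":0,"rx":0,"ry":0,"rz":0}]'
python3 bar.py
python3 - <<'E'
from h import *
save('scene','s5'); save('wrist','w5')
b=cv2.imread('pics/s5.png')[130:280,220:460]
cv2.imwrite('pics/c5.png',np.hstack([cv2.resize(cv2.imread('pics/w5.png')[150:,160:480],(400,312)),cv2.resize(b,(400,312))]))
E
```

```text
clock: 7.0
tcp_pos: [0.5071, -0.06, 0.0848]
orientation: [0.257, 3.131, 0.0]
contact_force: [1.6, 1.0, 3.9]
grip_width: 0.0656
gripper_force: 1.8
bar 77 z95 91.9 mean [17.6 36.4 87.3]
yellow end 35 z95 152.2 mean [-79.6 -40.6 108.3]
tcp [-104.1    4.5   84.8] F [1.9 0.2 4.3] M [ 0.28 -0.24 -0.05] t 7.05
[-105.9 -140.     7.3] 0.75
[-58.3 -36.1  94.3] 0.49
[  -6.2 -141.1   10.6] 0.43
[ -67.9 -241.4    2.3] 0.22
```

View pics/c5.png

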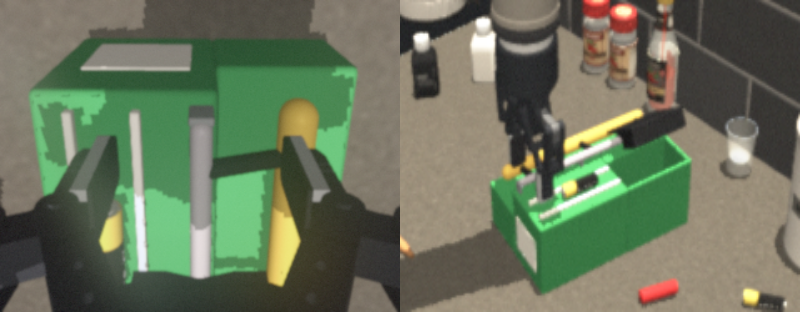

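The flap is open at the right of the scene view (655,120), and the left finger stands behind the battery's yellow end. I'll push along -tool x.

```bash
python3 -m jog '[{"fingers":0.0655,"x":-0.005,"y":0,"z":0,"rx":0,"ry":0,"rz":0},{"fingers":0.0655,"x":-0.006,"y":0,"z":0,"rx":0,"ry":0,"rz":0},{"fingers":0.0655,"x":-0.006,"y":0,"z":0,"rx":0,"ry":0,"rz":0},{"fingers":0.0655,"x":-0.006,"y":0,"z":0,"rx":0,"ry":0,"rz":0},{"fingers":0.0655,"x":-0.006,"y":0,"z":0,"rx":0,"ry":0,"rz":0},{"fingers":0.0655,"x":-0.006,"y":0,"z":0,"rx":0,"ry":0,"rz":0},{"fingers":0.0655,"x":-0.006,"y":0,"z":0,"rx":0,"ry":0,"rz":0},{"fingers":0.0655,"x":-0.005,"y":0,"z":0,"rx":0,"ry":0,"rz":0}]'
python3 bar.py
python3 - <<'E'
from h import *
save('scene','s6'); save('wrist','w6')
b=cv2.imread('pics/s6.png')[130:280,220:460]
cv2.imwrite('pics/c6.png',np.hstack([cv2.resize(cv2.imread('pics/w6.png')[150:,160:480],(400,312)),cv2.resize(b,(400,312))]))
E
```

```text
clock: 8.2
tcp_pos: [0.5528, -0.0675, 0.0847]
orientation: [0.257, 3.131, 0.0]
contact_force: [-3.0, 0.4, 3.9]
grip_width: 0.0654
gripper_force: 2.1
bar 46 z95 92.7 mean [31.5 38.7 88.4]
yellow end 39 z95 151.8 mean [-42.2 -40.9 105. ]
tcp [-57.    4.6  84.8] F [-1.7 -0.3  2.5] M [0.1  0.42 0.09] t 8.25
[-19.7 -35.2  93.4] 0.72
[  -9.8 -143.3    9. ] 0.46
[-104.2 -142.5    7.4] 0.44
```

View pics/c6.png

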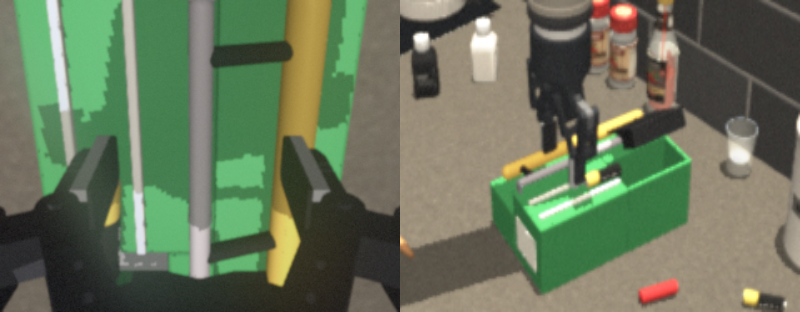

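The battery slides ahead of the finger, in line, with its centre at about x -20. I'll continue until its rear end is over the hole.

```bash
python3 -m jog '[{"fingers":0.0655,"x":-0.005,"y":0,"z":0,"rx":0,"ry":0,"rz":0},{"fingers":0.0655,"x":-0.006,"y":0,"z":0,"rx":0,"ry":0,"rz":0},{"fingers":0.0655,"x":-0.006,"y":0,"z":0,"rx":0,"ry":0,"rz":0},{"fingers":0.0655,"x":-0.006,"y":0,"z":0,"rx":0,"ry":0,"rz":0},{"fingers":0.0655,"x":-0.006,"y":0,"z":0,"rx":0,"ry":0,"rz":0},{"fingers":0.0655,"x":-0.006,"y":0,"z":0,"rx":0,"ry":0,"rz":0},{"fingers":0.0655,"x":-0.006,"y":0,"z":0,"rx":0,"ry":0,"rz":0},{"fingers":0.0655,"x":-0.005,"y":0,"z":0,"rx":0,"ry":0,"rz":0}]'
python3 bar.py
python3 - <<'E'
from h import *
save('scene','s7'); save('wrist','w7')
b=cv2.imread('pics/s7.png')[130:280,220:460]
cv2.imwrite('pics/c7.png',np.hstack([cv2.resize(cv2.imread('pics/w7.png')[150:,160:480],(400,312)),cv2.resize(b,(400,312))]))
E
```

```text
clock: 9.4
tcp_pos: [0.5982, -0.0751, 0.0847]
orientation: [0.257, 3.131, -0.0]
contact_force: [-3.2, -0.5, 2.7]
grip_width: 0.0655
gripper_force: 2.0
bar 85 z95 93.9 mean [ 8.9 38.  88.8]
yellow end 10 z95 158.9 mean [-20.2 -35.9 150. ]
tcp [-11.    4.6  84.8] F [-2.5 -1.6  4.4] M [0.12 0.51 0.12] t 9.45
[-101.9 -143.5    7.1] 0.75
[  -9.6 -141.7    4.7] 0.7
[-56.1  48.4  88.1] 0.32
```

View pics/c7.png

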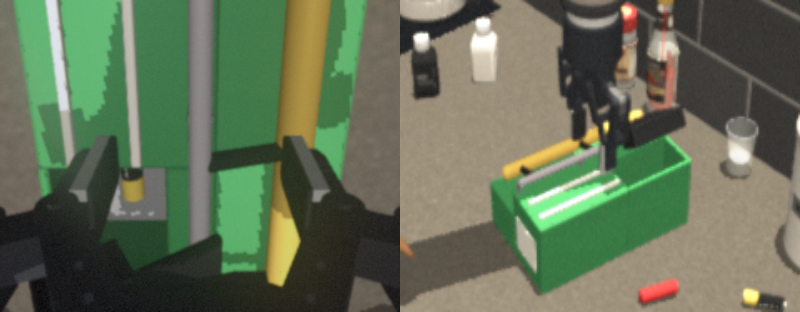

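In the wrist crop a yellow end shows at (132,185), near the sill. I'll check its depth to see whether the battery has dropped.

```bash
cat > pc.py <<'E'
from h import *
im,d=r.grab_frame('wrist'); c=r.get_calibration('wrist'); K=np.array(c['mtx']);T=np.array(c['extrinsics'])
v,u=np.mgrid[:400,:640]; P=np.stack([(u-K[0,2])/K[0,0]*d,(v-K[1,2])/K[1,1]*d,d],-1)@T[:3,:3].T+T[:3,3]
for a,b in [(266,288),(266,294),(266,298),(266,304),(266,312),(266,320),(285,300),(285,340),(262,335),(262,350),(258,310)]:
    print((a,b),im[b,a],L(P[b,a]))
E
python3 pc.py; python3 - <<'E'
from h import *
save('top','t7'); 
for t in ['used_battery_mid']:
  for cam in ['top','wrist']:
    if cam=='wrist': r.grab_frame('wrist')
    for k in r.landmark_of(t,cam)[:5]: print(cam,L(k['xyz']),round(k['score'],2))
E
```

```text
(266, 288) [40 47 37] [ 47.  -38.1  19.5]
(266, 294) [86 79 47] [ 52.1 -38.3  20.2]
(266, 298) [173 153  73] [ 56.1 -38.6  19.9]
(266, 304) [172 150  70] [ 61.1 -38.7  20.8]
(266, 312) [116 109  94] [ 81.3 -42.4   4.9]
(266, 320) [146 145 142] [ 88.9 -42.7   5.9]
(285, 300) [109 110 106] [ 68.9 -25.5   5.1]
(285, 340) [39 68 41] [ 96.1 -24.8  21.6]
(262, 335) [41 71 46] [ 95.6 -44.8  16.4]
(262, 350) [36 63 38] [ 97.2 -42.3  31.3]
(258, 310) [110 109 105] [ 79.2 -49.2   4.9]
top [  -5.9 -143.5   11.2] 0.63
top [-105.6 -147.2   10.4] 0.43
wrist [  -6.7 -142.2   11.1] 0.97
wrist [ 48.5 -39.3  11.4] 0.86
wrist [-105.1 -146.2   10.2] 0.79
wrist [-1.3  1.3 -3.2] 0.47
```

The battery lies on the caddy floor at about (48, -39, 11) mm. I'll back off a little and lift to release the flap.

```bash
python3 -m jog '[{"fingers":0.0655,"x":0.01,"y":0,"z":0,"rx":0,"ry":0,"rz":0},{"fingers":0.0655,"x":0.015,"y":0,"z":0,"rx":0,"ry":0,"rz":0},{"fingers":0.0655,"x":0.015,"y":0,"z":-0.005,"rx":0,"ry":0,"rz":0},{"fingers":0.0655,"x":0.005,"y":0,"z":-0.015,"rx":0,"ry":0,"rz":0},{"fingers":0.0655,"x":0,"y":0,"z":-0.03,"rx":0,"ry":0,"rz":0},{"fingers":0.0655,"x":0,"y":0,"z":-0.05,"rx":0,"ry":0,"rz":0},{"fingers":0.0655,"x":0,"y":0,"z":-0.04,"rx":0,"ry":0,"rz":0},{"fingers":0.0655,"x":0,"y":0,"z":0,"rx":0,"ry":0,"rz":0}]'; python3 -m jog '[{"fingers":0.0655,"x":0,"y":0,"z":0,"rx":0,"ry":0,"rz":0},{"fingers":0.0655,"x":0,"y":0,"z":0,"rx":0,"ry":0,"rz":0},{"fingers":0.0655,"x":0,"y":0,"z":0,"rx":0,"ry":0,"rz":0},{"fingers":0.0655,"x":0,"y":0,"z":0,"rx":0,"ry":0,"rz":0}]'
python3 bar.py; python3 - <<'E'
from h import *
save('scene','s8'); save('wrist','w8')
b=cv2.imread('pics/s8.png')[130:280,220:460]
cv2.imwrite('pics/c8.png',np.hstack([cv2.resize(cv2.imread('pics/w8.png'),(400,312)),cv2.resize(b,(400,312))]))
E
```

```text
clock: 10.85
tcp_pos: [0.5541, -0.0676, 0.2279]
orientation: [0.256, 3.127, 0.002]
contact_force: [-0.0, -0.1, 0.6]
grip_width: 0.0654
gripper_force: 0.0
clock: 11.35
tcp_pos: [0.553, -0.0677, 0.2241]
orientation: [-0.257, -3.13, 0.001]
contact_force: [0.6, -0.3, 0.4]
grip_width: 0.0656
gripper_force: 0.0
bar 120 z95 111.6 mean [ 30.4  36.2 107.9]
tcp [-57.4   4.5 224.3] F [ 0.3 -0.1  0.3] M [ 0.    0.01 -0.01] t 11.4
[-105.2 -140.6    6.2] 0.72
[-100.8  -39.1   84.3] 0.7
[  -7.9 -140.     6.1] 0.51
```

View pics/c8.png

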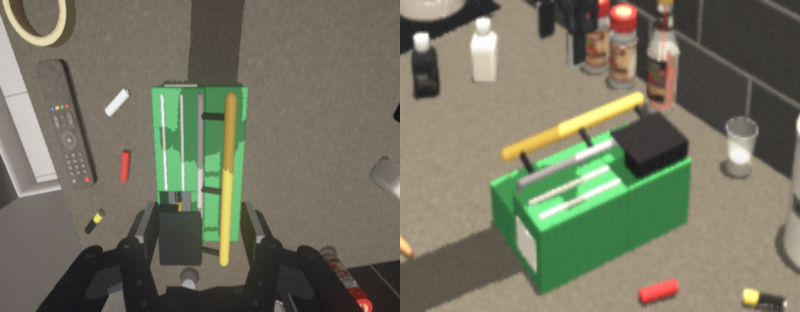

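The trough is empty, the flap is down over the hole, and the other things stand as before. Before handing in, I'll compare the flap region with the first picture to check that it is fully shut.

```bash
python3 - <<'E'
from h import *
a=cv2.imread('pics/scene1.png').astype(int);b=cv2.imread('pics/s8.png').astype(int)
A=a[180:270,280:410];B=b[180:270,280:410]
D=np.abs(A-B).max(2)
print('flap region mean diff',D[:40,60:].mean().round(1),'n>40',(D[:40,60:]>40).sum())
f=lambda I:cv2.cvtColor(I.astype(np.uint8),cv2.COLOR_BGR2GRAY).astype(np.float32)
print(cv2.phaseCorrelate(f(a[190:225,340:400]),f(b[190:225,340:400])))
E
python3 bar.py | head -1
```

```text
flap region mean diff 13.3 n>40 0
((0.01853548254988624, -0.00960894039875626), 1.0010337361583004)
bar 120 z95 112.5 mean [ 29.7  36.2 107.8]
```

The flap region matches the first picture to within 0.02 pixel, so the flap is fully shut.

```bash
python3 -c "
from bench import r
print(r.hand_in())"
```

```text
the job is handed in; nothing more can be done
None
```

I pushed the used battery through the hole while a finger held the flap open. It lies on the caddy floor, the flap has closed behind it, nothing else was touched, and the job was handed in at about 11.5 s of the 48 s; no verdict came back.

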